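Go/no-go thickness check of a cast resin specimen

TASK

Check the thickness of the amber resin bar that lies in front of the stepped gauge on the granite plate: push it gently into the lane until it stops, without forcing it. If it passes under the first, green-banded step and stops at the second, red-banded one, it is good: draw it out and lay it flat in the green tray. If it already stops at the first step, or runs under both to the end stop, lay it flat in the red tray. Leave the two bars that wait beside the gauge where they are, and do not knock the green-lidded tin about.

Things in the scene. Friction and masses are not known exactly. Their poses are not given: they have to be found in the camera images.
- step_gauge: fixed aluminium bridge on the granite plate, 34 high, 60 wide (82 at its feet), 50 deep. Origin: on the plate's top, at the lane's centre, in the plane of the front face; +x points into the lane (push direction), z up. The lane is 30 wide, roofed by two steps, its floor is the plate. Two flared guides, 9 high, run from its mouth back to x = -21 mm, opening from 30 to 54 wide (their backs reach y = +-36)
- first_step (a point): front edge of the gauge's first step, mid lane: a sharp square edge 17 above the plate in the plane of the front face (x = 0); its roof runs to x = 15; green band on top. A bar that is too thick stops with its leading end here, 76 of it standing out
- second_step (a point): front edge of the second step, mid lane, 15 behind the first and 14.5 above the plate; its roof runs to x = 30; red band on top. A good bar stops with its leading end here, 61 of it standing out
- end_stop (a point): foot of the solid end stop, mid lane, on the plate, 30 behind the front face. A bar that is too thin runs on to here, 46 of it standing out
- surface_plate: fixed grey granite plate 200 x 140 x 20 on the table. Origin: centre of its underside; axes parallel to the gauge's, which stands at x = +40, y = -35 on its top (z = 20); the waiting bars lie at about y = +45. Tall room things near: a gooseneck lamp, to 200 high, right of the gauge (world y -0.03 to 0.18 m, x over 0.46 m), and a balance 345 high (world x 0.37 to 0.74 m, y under -0.52 m)
- green_tray_in (a point): centre of the inner floor of the green tray (good bars): open tray 110 (x) x 78 (y) outside, 16 high, walls 3; the floor is 3 above the table; fixed. Axes parallel to the gauge's within 0.04 rad, z up
- red_tray_in (a point): centre of the inner floor of the red tray (rejects); otherwise like the green one. The two trays stand side by side beyond the plate and may be either way round.
- block_a_mid (a point): one of three look-alike amber resin bars with a dark claw cast in, 76 long x 26 wide, about 45 g, lying flat; point on its middle axis 8 mm above the underside; x lengthwise, z up. One bar is too thick (18.5), one right (16), one too thin (13.5); neither name nor pose tells which. One lies in front of the gauge, in line with its lane within a few degrees and mm; two wait beside it
- block_b_mid (a point): like block_a_mid: another of the three bars
- block_c_mid (a point): like block_a_mid: another of the three bars
- block_a: the same bar as block_a_mid; origin at the centre of its underside
- block_b: the same bar as block_b_mid; origin at the centre of its underside
- block_c: the same bar as block_c_mid; origin at the centre of its underside
- pin_tin: bystander: loose green-lidded round tin 67 across, 25 high; origin at the centre of its underside
Mind the look-alikes: they are no part of the job. What is shaped like the block_b but pink or turquoise is not meant.

How it is judged:
By the outcome, as a careful person would: the job done as asked, in the order asked, and still so for the second after the job is handed in, with the robot touching nothing.
It also fails if it takes over 48 s, if anything falls off the work surface, if the arm or the gripper's body presses on something with over 40 N, if the wrist force passes 120 N, or if a joint passes its speed limit or range.

ROBOT

A 7-joint arm with a two-finger parallel gripper is mounted at the origin on a cart in front of the work surface, level with it; the furniture and walls round the work are solid. World frame = base frame: x ahead of the robot, y to its left, z up, the work surface at z = 0. Lengths are in m, angles in degrees, forces in N, time in s.
With the tool pointing down it reaches from about 0.35 to 0.775 m from the base axis. Payload 3.1 kg.
Tool frame: the origin (TCP) lies on the centre line of the jaws, within the pads' length; the fingertips stand 17 mm ahead of it and the grasp point (between the pads) lies 2 mm behind it (robot.tip_reach is the distance from the TCP to the fingertips, in m); z points along the fingers, y is the direction in which the jaws open and shut (so a half turn about z gives the same grasp; the last joint's range is limited). The gripper opens to 85 mm and grips with 20 to 120 N. Pads are 22 mm wide; open, the fingers measure 114 mm over their backs; the gripper's body (76 mm by 85 mm) begins 54 mm behind the grasp point. The pads swing forward as they close: fully open they stand 13 mm farther back than shut.
Start: joints at [-76.702, 17.813, 0.802, 86.603, -0.252, 75.585, -1.558], TCP at [0.149, 0.53, 0.248] pointing down, gripper open.
Joint ranges: [-154.91, 154.91], [-16.99, 109.72], [-72.82, 74.43], [7.12, 147.25], [-82.49, 262.49], [11.32, 116.49], [-174.64, 174.64]. Speed limits (degrees/s): [159.86, 159.86, 180, 180, 180, 180, 180].

INTERFACE

Orientations are given as [roll, pitch, yaw] about the fixed x, y, z axes, in that order (R = Rz(yaw) Ry(pitch) Rx(roll)).
In Python, from station import robot, fingers, vision, workorder, recognise gives the robot as it stands. Calls block until the motion is done:
- robot.move_to(position, orientation): joint-space move of the TCP to a pose.
- robot.line_to(position, orientation=None, velocity=0.15, f_stop=None): straight line of the TCP; orientation=None keeps the orientation; velocity is the mean speed in m/s. With f_stop (N) it stops when the force on the tool has changed by that much, and returns True; else False.
- robot.move_j(angles): joint-space move.
- fingers.gripper_to(opening, force=None): opening from 0.0 (shut) to 1.0 (fully open); force is the grip in N (None keeps the last); returns when the fingers have stopped.
- robot.pause(seconds).
- robot.inverse_kinematics(position, orientation): joint angles nearest the present ones, or None.
- vision.grab_frame(name): name is "scene" or "side" or "wrist"; returns the picture (400x640x3 uint8, red, green, blue); there is no depth.
- vision.calibration(name): a dict with "mtx" (3x3 intrinsics, pixels), "extrinsics" (4x4, takes a point from world to camera coordinates); the wrist camera has in their place "T_tool_cam" (4x4, takes a point from camera to tool coordinates, whose origin is the TCP and whose axes are the flange's). Camera axes: x right, y up, looking along -z (the intrinsics and any distortion apply to the point x, -y, -z); pixel columns grow to the right and rows downward; lengths in m; the calibration is good to about 2 mm. A picture is of the moment at which its call begins: read the wrist's pose just before it. calibration takes no time and is no camera call.
A pose or a line that the arm cannot do raises robot.PlanningError and nothing moves.
- workorder.close_job(): hands the job in, once; it reports no verdict.
Trained networks look in the newest picture that a camera, given by its name, has taken for a name from the list of things; names that differ only in an ending like _2 or _b are one class to them, and where a whole thing is asked for, a point or a joint stands for the part that bears it (a point fixed in the world has none). Each returns a list of dicts, best first, with "p" (0 to 1); they miss things now and then, are a little off and sometimes report something else, mostly with a low value. They report only what shows in the picture. A call takes as long as a camera call. They do not tell look-alikes from the thing itself.
- recognise(label, camera): "rect" ([centre column, centre row, width, height] in pixels, round what is visible of it).
Readings, each from a call of its own:
- robot.current_time_s(): time.
- robot.current_joint_positions(): joint angles.
- robot.current_dq(): joint speeds.
- robot.current_joint_torque(): joint torques, N m.
- robot.current_tool_pos(): TCP position.
- robot.current_eef_rot(): TCP orientation.
- robot.current_contact_force(): force on the tool from outside, world axes, zero at the start.
- robot.current_torque(): the same for the moment, N m.
- robot.current_finger_gap(): opening from 0.0 (shut) to 1.0 (fully open).
Only numpy, scipy, OpenCV 4.12 (cv2) and the standard library are available. Lean on these libraries where they do the work, as an engineer would, in place of code of your own. Each camera call takes 0.05 s, during which the arm holds its last target.

## Working session

There is one attempt and no reset: what is moved stays moved. The work goes in short steps, each a Python script; the robot and the scene stay as the last script left them, time stands still between calls to the robot, and variables do not carry over. Pictures are saved under pics/ and viewed, and the job is handed in when it is done.

```bash
ls; mkdir -p pics; python3 - <<'E'
from station import robot, fingers, vision, workorder, recognise
import cv2,numpy as np
print(robot.current_time_s())
for n in ["scene","side","wrist"]:
    im=vision.grab_frame(n); cv2.imwrite(f"pics/{n}0.png",im[:,:,::-1]); c=vision.calibration(n); print(n,{k:np.round(v,4).tolist() if not isinstance(v,str) else v for k,v in c.items()})
for n in ["scene","side"]:
    for l in ["step_gauge","block_a","green_tray_in","red_tray_in","surface_plate","pin_tin"]:
        print(n,l,[(np.round(d["rect"],1).tolist(),round(d["p"],2)) for d in recognise(l,n)])
print(robot.current_time_s(),robot.current_tool_pos(),robot.current_eef_rot(),robot.tip_reach)
E
```

```text
pics
0.0
scene {'mtx': [[366.5979, 0.0, 313.8133], [0.0, 366.5979, 203.268], [0.0, 0.0, 1.0]], 'extrinsics': [[0.6529, -0.7574, 0.0058, -0.2556], [0.534, 0.4657, 0.7057, -0.4055], [-0.5372, -0.4576, 0.7085, -0.6625], [0.0, 0.0, 0.0, 1.0]]}
side {'mtx': [[419.5852, 0.0, 318.2684], [0.0, 419.5852, 203.9776], [0.0, 0.0, 1.0]], 'extrinsics': [[0.8822, -0.4708, -0.0012, -0.4112], [0.2983, 0.5569, 0.7752, -0.284], [-0.3643, -0.6843, 0.6317, -1.0908], [0.0, 0.0, 0.0, 1.0]]}
wrist {'mtx': [[296.6967, 0.0, 318.8191], [0.0, 296.6967, 203.359], [0.0, 0.0, 1.0]], 'T_tool_cam': [[-0.0007, 0.9644, 0.2644, 0.0663], [1.0, 0.0005, 0.0006, 0.0001], [0.0005, 0.2644, -0.9644, -0.126], [0.0, 0.0, 0.0, 1.0]]}
scene step_gauge [([278.3, 224.9, 36.2, 31.4], 0.71)]
scene block_a [([292.6, 292.2, 34.1, 22.9], 0.97), ([449.5, 230.3, 33.2, 19.8], 0.83), ([178.0, 208.4, 27.6, 10.4], 0.71), ([292.9, 206.3, 30.0, 17.5], 0.57), ([267.5, 192.2, 31.0, 22.3], 0.57)]
scene green_tray_in [([278.1, 180.1, 41.1, 27.1], 0.65), ([268.2, 214.8, 84.4, 56.8], 0.26)]
scene red_tray_in [([315.2, 193.3, 41.0, 32.2], 0.65)]
scene surface_plate [([269.1, 215.8, 84.2, 57.3], 0.79)]
scene pin_tin [([227.1, 174.3, 16.4, 13.2], 0.92), ([268.4, 192.7, 29.4, 22.8], 0.18)]
side step_gauge [([293.9, 209.8, 27.5, 17.9], 0.95)]
side block_a [([279.0, 195.4, 14.3, 18.1], 0.69), ([227.9, 184.9, 19.2, 11.2], 0.68), ([297.1, 183.1, 13.5, 17.0], 0.59), ([277.1, 259.6, 21.6, 21.1], 0.58), ([433.9, 253.1, 25.1, 10.1], 0.58), ([310.4, 197.9, 21.1, 13.1], 0.47), ([274.4, 169.3, 19.8, 13.8], 0.23)]
side green_tray_in [([312.0, 180.8, 31.3, 23.2], 0.77), ([296.5, 186.6, 17.3, 16.2], 0.2)]
side red_tray_in [([336.4, 196.2, 34.4, 25.3], 0.86)]
side surface_plate [([291.2, 204.3, 65.3, 43.7], 0.76)]
side pin_tin [([273.1, 169.0, 21.5, 12.8], 0.58), ([292.4, 209.2, 30.9, 19.2], 0.48)]
0.75 [0.14872128 0.52953914 0.24832891] [1.79995082e+02 3.50434300e-03 1.64315966e+02] 0.017
```

```bash
python3 - <<'E'
import cv2
a=cv2.imread("pics/scene0.png")[140:320,160:480]; cv2.imwrite("pics/sc.png",cv2.resize(a,(800,450),interpolation=cv2.INTER_CUBIC))
a=cv2.imread("pics/side0.png")[140:290,200:460]; cv2.imwrite("pics/si.png",cv2.resize(a,(800,462),interpolation=cv2.INTER_CUBIC))
E
```

```text
(no output)
```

View pics/sc.png

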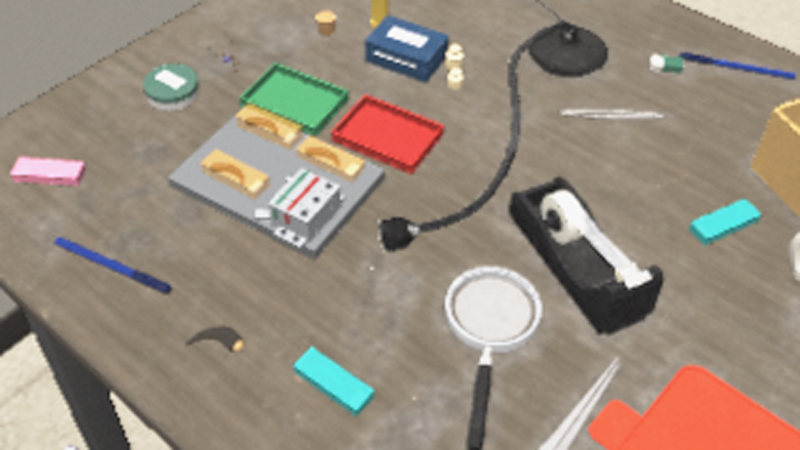

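View pics/si.png

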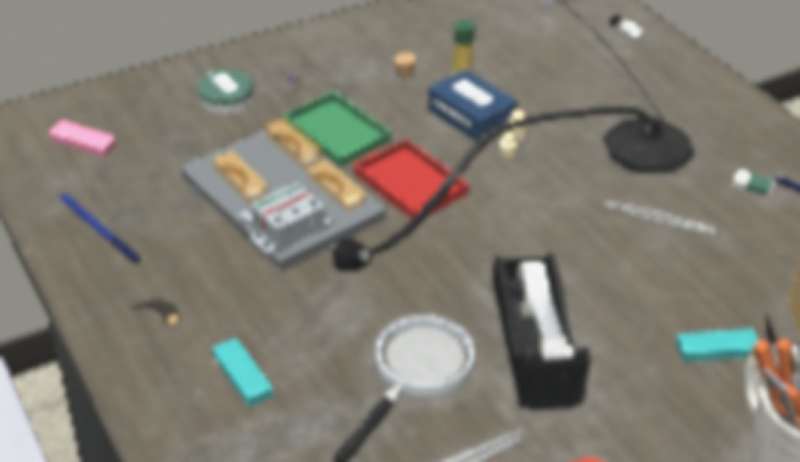

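View pics/scene0.png

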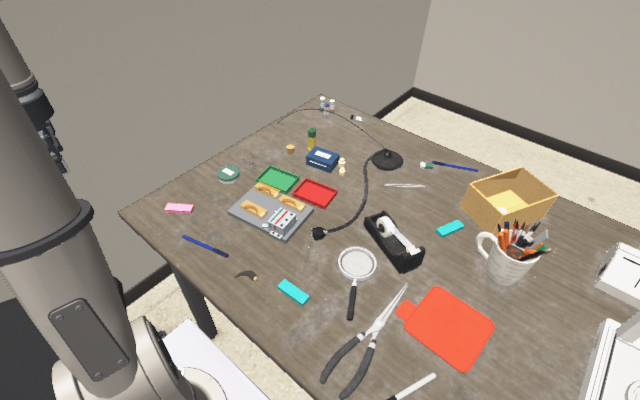

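```bash
cat > h.py <<'E'
import numpy as np, cv2
from scipy.spatial.transform import Rotation as R
from station import robot, fingers, vision, workorder, recognise
CAL={n:vision.calibration(n) for n in ["scene","side","wrist"]}
def wcam():
    p=np.array(robot.current_tool_pos()); r=R.from_euler('xyz',robot.current_eef_rot(),degrees=True).as_matrix()
    T=np.eye(4);T[:3,:3]=r;T[:3,3]=p
    return np.linalg.inv(T@CAL["wrist"]["T_tool_cam"])
def ray(n,uv,E=None):
    c=CAL[n];E=c["extrinsics"] if E is None else E
    K=np.array(c["mtx"]);E=np.array(E)
    dist=c.get("dist",None)
    q=np.linalg.inv(K)@np.array([uv[0],uv[1],1.0])
    d=E[:3,:3].T@np.array([q[0],-q[1],-1.0]); o=-E[:3,:3].T@E[:3,3]
    return o,d/np.linalg.norm(d)
def atz(n,uv,z,E=None):
    o,d=ray(n,uv,E); return o+d*(z-o[2])/d[2]
def tri(rays):
    A=np.zeros((3,3));b=np.zeros(3)
    for o,d in rays:
        P=np.eye(3)-np.outer(d,d);A+=P;b+=P@o
    x=np.linalg.solve(A,b); return x,[np.linalg.norm((np.eye(3)-np.outer(d,d))@(x-o)) for o,d in rays]
def proj(n,P,E=None):
    c=CAL[n];E=np.array(c["extrinsics"] if E is None else E);P=np.atleast_2d(P)
    q=P@E[:3,:3].T+E[:3,3]; q=np.c_[q[:,0],-q[:,1],-q[:,2]]
    u=q@np.array(c["mtx"]).T; return u[:,:2]/u[:,2:]
E
python3 - <<'E'
from h import *
print(CAL["wrist"].keys(),CAL["scene"].keys())
print(wcam()) 
def S(c): return [160+c[0]*.4,140+c[1]*.4]
def D(c): return [200+c[0]*.325,140+c[1]*.325]
for nm,a,b in [("front bar",(235,170),(240,174)),("w1",(268,123),(293,139)),("w2",(330,155),(337,183)),("gauge",(307,202),(290,205)),("green",(295,98),(338,127)),("red",(388,133),(411,180)),("tin",(170,87),(224,88)),("plateL",(170,178),(182,172)),("plateF",(315,254),(283,267)),("plateR",(384,176),(384,215)),("lamphead",(397,233),(350,252))]:
    print(nm,tri([ray("scene",S(a)),ray("side",D(b))]),atz("scene",S(a),.02))
E
```

```text
dict_keys(['mtx', 'T_tool_cam']) dict_keys(['mtx', 'extrinsics'])
[[ 2.70994884e-01  9.62580707e-01 -3.95543201e-04 -5.49907750e-01]
 [-9.28341014e-01  2.61246732e-01 -2.64448685e-01  3.48206334e-02]
 [-2.54449868e-01  7.20314396e-02  9.64399677e-01 -3.78858174e-01]
 [ 0.00000000e+00  0.00000000e+00  0.00000000e+00  1.00000000e+00]]
front bar (array([0.45964526, 0.27932994, 0.02260208]), [np.float64(0.0008931106821481808), np.float64(0.0008931106821481116)]) [0.46217172 0.28207738 0.02      ]
w1 (array([0.5369923 , 0.30566325, 0.02535909]), [np.float64(0.00031431560147785105), np.float64(0.00031431560147783625)]) [0.54035709 0.30989605 0.02      ]
w2 (array([0.54961721, 0.21885218, 0.01836073]), [np.float64(0.0007883731626420539), np.float64(0.0007883731626420939)]) [0.54938035 0.21825917 0.02      ]
gauge (array([0.46745125, 0.17104379, 0.04845949]), [np.float64(0.003984461456845552), np.float64(0.003984461456845441)]) [0.48041226 0.18768081 0.02      ]
green (array([ 0.61058754,  0.33671878, -0.00273631]), [np.float64(0.00013617052487781996), np.float64(0.0001361705248778226)]) [0.
[... 295 characters left out ...]
34987058324996)]) [0.50662656 0.44717011 0.02      ]
plateL (array([ 0.41499223,  0.3438638 , -0.00126715]), [np.float64(0.0022108713298145885), np.float64(0.0022108713298145967)]) [0.40642849 0.32720179 0.02      ]
plateF (array([ 0.44815115,  0.14666285, -0.00621839]), [np.float64(0.0003814230505722076), np.float64(0.00038142305057222814)]) [0.4341066  0.13125327 0.02      ]
plateR (array([0.57655043, 0.16038435, 0.00378453]), [np.float64(1.4870603732240677e-05), np.float64(1.4870603732261004e-05)]) [0.56471222 0.15029284 0.02      ]
lamphead (array([0.48371345, 0.06325043, 0.06358613]), [np.float64(0.001177735461505258), np.float64(0.00117773546150538)]) [0.51094282 0.08588323 0.02      ]
```

View pics/wrist0.png

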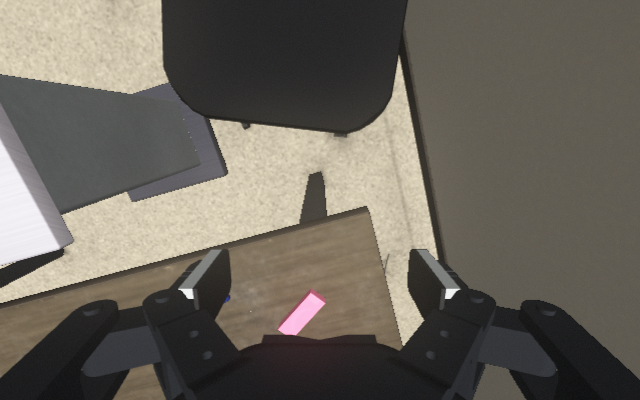

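```bash
python3 - <<'E'
from h import *
for i,(p) in enumerate([(0.50,0.24,0.27),(0.56,0.27,0.30)]):
    robot.move_to(list(p),[180,0,100])
    E=wcam(); im=vision.grab_frame("wrist"); np.save(f"E{i+1}.npy",E); cv2.imwrite(f"pics/wrist{i+1}.png",im[:,:,::-1])
    print(robot.current_joint_positions())
    for l in ["step_gauge","block_a","green_tray_in","red_tray_in","surface_plate","pin_tin"]:
        print(l,[(np.round(d["rect"],1).tolist(),round(d["p"],2)) for d in recognise(l,"wrist")])
print(robot.current_time_s())
E
```

```text
[-47.90951058  18.78115772  27.39690344  84.41343626  -8.75403556
  78.952707    -9.82622757]
step_gauge [([286.3, 220.1, 63.4, 57.1], 0.71)]
block_a [([355.5, 140.8, 26.4, 67.1], 0.95), ([348.3, 208.4, 23.6, 58.0], 0.73), ([215.9, 3.4, 20.0, 6.2], 0.58), ([289.2, 146.2, 21.1, 64.5], 0.57)]
green_tray_in [([414.6, 120.6, 72.1, 91.7], 0.97), ([407.6, 220.4, 68.9, 77.0], 0.2)]
red_tray_in [([411.1, 219.8, 66.3, 80.9], 0.86), ([348.4, 206.6, 23.0, 61.6], 0.36)]
surface_plate [([318.3, 167.3, 117.8, 161.5], 0.95)]
pin_tin [([365.4, 14.9, 65.3, 27.9], 0.94), ([347.1, 207.7, 25.3, 57.4], 0.69), ([356.1, 136.9, 25.3, 68.0], 0.48), ([315.8, 166.8, 114.5, 160.4], 0.23)]
[-44.36122845  26.96066393  27.7361409   69.19510263 -12.1646698
  86.72327644  -8.54258682]
step_gauge [([244.1, 223.2, 57.5, 55.6], 0.81)]
block_a [([240.8, 156.6, 22.7, 59.1], 0.83), ([297.1, 212.2, 17.9, 56.3], 0.75), ([301.4, 149.9, 21.1, 60.5], 0.63), ([169.4, 15.3, 40.3, 29.0], 0.62), ([158.3, 284.8, 20.3, 18.8], 0.49)]
green_tray_in [([355.8, 132.9, 65.9, 85.7], 0.81)]
red_tray_in [([359.8, 224.9, 59.3, 70.1], 0.58)]
surface_plate [([267.5, 176.6, 110.7, 145.8], 0.56)]
pin_tin [([359.5, 223.5, 56.0, 71.8], 0.62), ([306.6, 24.8, 64.6, 48.6], 0.57)]
3.5083
```

View pics/wrist1.png

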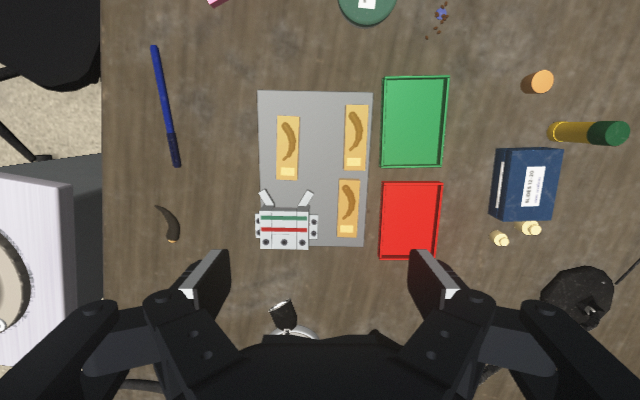

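View pics/wrist2.png

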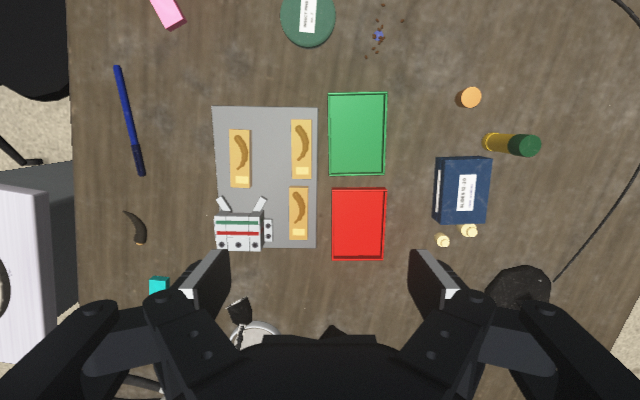

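```bash
python3 - <<'E'
import cv2
for i,(x0,y0) in [(1,(240,70)),(2,(200,80))]:
    a=cv2.imread(f"pics/wrist{i}.png")[y0:y0+200,x0:x0+215]
    a=cv2.resize(a,None,fx=3,fy=3,interpolation=cv2.INTER_CUBIC)
    for k in range(0,215,20): cv2.putText(a,str(x0+k),(k*3,8),0,.33,(255,255,255)); cv2.line(a,(k*3,10),(k*3,16),(0,0,255))
    for k in range(0,200,20): cv2.putText(a,str(y0+k),(0,k*3+4),0,.33,(255,255,255)); cv2.line(a,(22,k*3),(28,k*3),(0,0,255))
    cv2.imwrite(f"pics/z{i}.png",a)
E
```

```text
(no output)
```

View pics/z1.png

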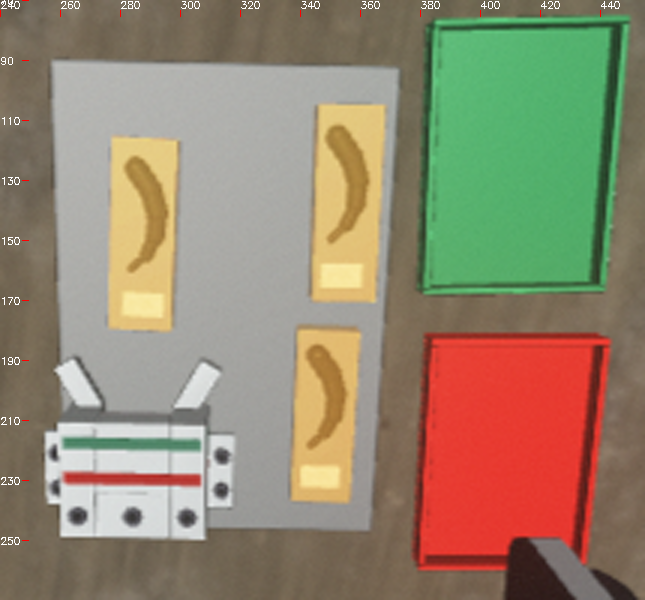

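View pics/z2.png

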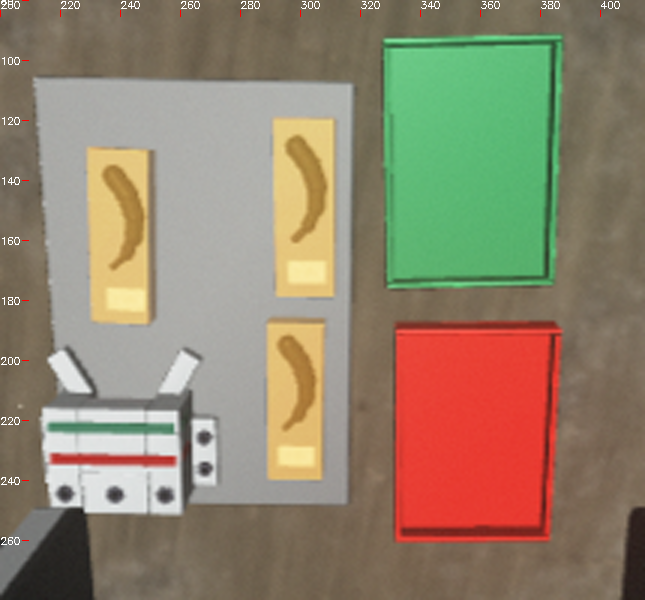

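```bash
python3 - <<'E'
from h import *
E1,E2=np.load("E1.npy"),np.load("E2.npy")
pts={"plTL":((257,90),(211,105.5)),"plTR":((373,93),(317.5,107.7)),"plBR":((364,246.5),(316,248)),
"gFL":((259.5,211),(214.3,216)),"gFR":((308.7,211),(260.5,215.5)),"gBL":((260,249.5),(215.7,250.5)),"gBR":((308.5,250),(260.5,251.5)),
"bTL":((277.3,115.5),(229,129.5)),"bTR":((299.7,116.8),(249.5,130)),"bBR":((297.5,180),(250.5,187.7)),"bBL":((276.3,179),(230.5,187)),
"grTL":((384,77),(328.3,93)),"grTR":((449.5,76),(387,92.3)),"grBR":((442,167),(384,174.7)),"grBL":((380.5,167.5),(328.7,175.8)),
"rTL":((382,182),(332,188)),"rTR":((443,183),(386.5,188.5)),"rBL":((379,258.5),(332,260)),"w1c":((356.5,138),(301.3,149.3)),"w2c":((349,208),(298.2,212.7))}
for k,(a,b) in pts.items():
    x,r=tri([ray("wrist",a,E1),ray("wrist",b,E2)]); z={'p':.02,'g':.054,'b':.036,'r':.016,'w':.036}[k[0]]
    if k[:2]=='gr': z=.016
    print(k,np.round(x*1000,1),np.round(np.array(r)*1000,1),"atz",np.round(atz("wrist",a,z,E1)[:2]*1000,1),np.round(atz("wrist",b,z,E2)[:2]*1000,1))
E
```

```text
plTL [407.8 331.1  20.9] [0.2 0.2] atz [407.8 331. ] [407.4 331.3]
plTR [544.3 352.5  18.9] [0.2 0.2] atz [544.3 352.1] [544.3 352.6]
plBR [575.9 158.3  22.1] [0.1 0.1] atz [576.5 157.3] [576.1 157.4]
gFL [434.9 194.4  55.7] [0.3 0.3] atz [434.7 193.6] [434.4 194. ]
gFR [493.  202.1  46.1] [0.4 0.4] atz [493.  204.1] [494.1 205.3]
gBL [442.6 148.5  62. ] [0.7 0.7] atz [441.6 143.9] [440.2 145.1]
gBR [501.  156.5  59. ] [0.2 0.2] atz [501.3 154. ] [500.4 154.2]
bTL [437.9 306.4  36.2] [0.1 0.1] atz [437.8 306.5] [437.9 306.3]
bTR [463.5 309.9  34.7] [0.2 0.2] atz [463.7 309.7] [463.7 310.2]
bBR [472.9 234.9  33.4] [0. 0.] atz [473.  235.5] [473.4 235.5]
bBL [447.4 232.4  38. ] [0.1 0.1] atz [447.2 232.1] [446.9 231.8]
grTL [555.  373.8   8.3] [0.1 0.1] atz [553.7 372.4] [554.9 373.1]
grTR [629.6 387.   16.9] [0. 0.] atz [630.  387.2] [629.8 387.1]
grBR [649.6 281.7  21.5] [0.2 0.2] atz [652.  281.1] [650.9 281.1]
grBL [575.3 266.   13.2] [0.2 0.2] atz [574.5 266.5] [575.2 266.2]
rTL [584.3 246.5   1.6] [0.4 0.4] atz [580.8 248.4] [582.9 249.9]
rTR [659.3 261.8  15.4] [0.7 0.7] atz [659.3 261.2] [658.9 262.5]
rBL [604.2 138.2   9.4] [0.7 0.7] atz [602.  141.8] [603.5 140.5]
w1c [532.9 298.1  42.5] [0.2 0.2] atz [533.8 297.8] [532.6 297.6]
w2c [542.1 212.7  39.3] [0.2 0.2] atz [542.7 211.6] [542.  211.9]
```

```bash
cat >> h.py <<'E'
G=np.array([.464,.1993]);YAW=99.0
_a=np.radians(-81.0);U=np.array([np.cos(_a),np.sin(_a)]);V=np.array([-U[1],U[0]])
def g2w(x,y,z): return list(G+U*x+V*y)+[z]
def w2g(p): d=np.array(p[:2])-G; return np.array([d@U,d@V,p[2]])
E
python3 - <<'E'
from h import *
O=[180,0,YAW]
robot.move_to(g2w(-145,3,.12/1)[:0] or g2w(-.145,.003,.11),O)
fingers.gripper_to(0.0,20)
print(robot.current_finger_gap(),robot.current_time_s())
robot.line_to(g2w(-.145,.003,.055),O,velocity=.12)
print("down",robot.line_to(g2w(-.145,.003,.0425),O,velocity=.03,f_stop=3),w2g(robot.current_tool_pos()))
print(robot.current_contact_force(),robot.current_time_s())
im=vision.grab_frame("wrist");cv2.imwrite("pics/w3.png",im[:,:,::-1])
E
```

```text
-0.0039673569585540105 5.2083
down False [-0.14492474  0.00289681  0.04235252]
[ 0.34099644 -0.6717676  -0.02743011] 6.3833
```

View pics/w3.png

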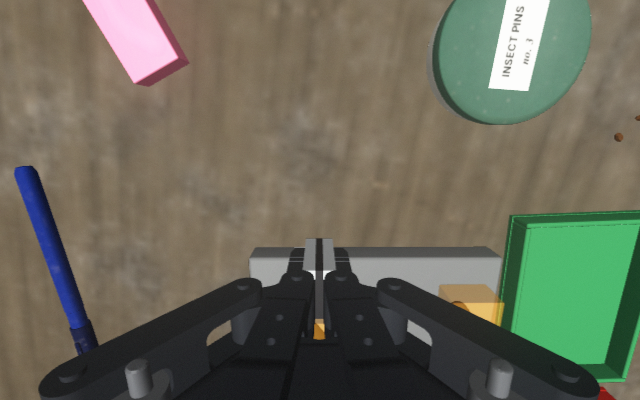

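```bash
python3 - <<'E'
from h import *
O=[180,0,YAW]
fingers.gripper_to(0.14)
f0=np.array(robot.current_contact_force())
print("approach",robot.line_to(g2w(-.125,.003,.0425),O,velocity=.04,f_stop=3),w2g(robot.current_tool_pos()))
s=robot.line_to(g2w(-.052,.000,.0425),O,velocity=.03,f_stop=2.0)
print("push",s,w2g(robot.current_tool_pos()),np.array(robot.current_contact_force())-f0,robot.current_time_s())
for n in ["scene","side","wrist"]:
    im=vision.grab_frame(n);cv2.imwrite(f"pics/{n}4.png",im[:,:,::-1])
a=cv2.imread("pics/scene4.png")[170:250,220:330]; b=cv2.imread("pics/side4.png")[165:245,240:350]
cv2.imwrite("pics/p4.png",cv2.resize(np.hstack([a,b]),None,fx=3.6,fy=3.6,interpolation=cv2.INTER_CUBIC))
E
```

```text
approach False [-0.12504715  0.00301149  0.0425733 ]
push True [-0.0726171   0.00051125  0.04224802] [-0.35815314  1.64827992  1.80939497] 8.9667
```

View pics/p4.png

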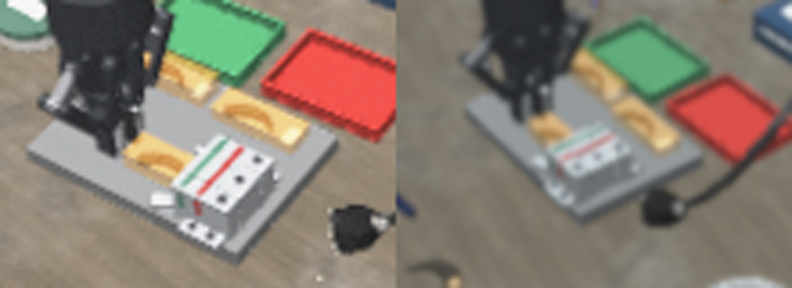

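View pics/wrist4.png

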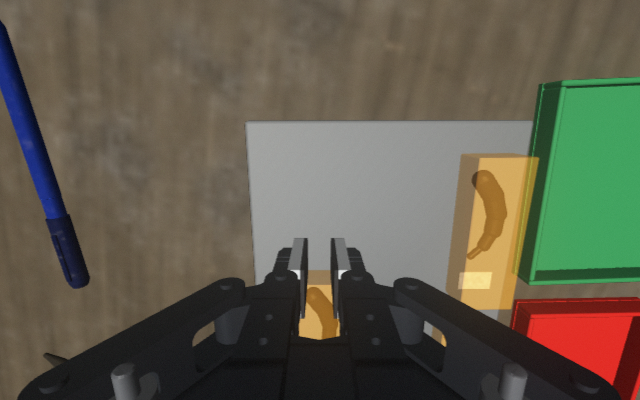

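```bash
python3 - <<'E'
from h import *
O=[180,0,YAW]
robot.line_to(g2w(-.085,.000,.0425),O,velocity=.08)
robot.line_to(g2w(-.085,.000,.16),O,velocity=.2)
fingers.gripper_to(0.6)
robot.line_to(g2w(-.02,.000,.23),O,velocity=.2)
E=wcam();np.save("E5.npy",E)
im=vision.grab_frame("wrist");cv2.imwrite("pics/w5.png",im[:,:,::-1]);print(robot.current_time_s())
print([(np.round(d["rect"],1).tolist(),round(d["p"],2)) for d in recognise("block_a","wrist")])
u=proj("wrist",[g2w(-.0615,-.013,.036),g2w(-.0615,.013,.036),g2w(0,-.03,.054),g2w(0,.03,.054)],E);print(u)
x0,y0=240,60
a=cv2.resize(im[y0:y0+200,x0:x0+200,::-1],None,fx=3,fy=3,interpolation=cv2.INTER_CUBIC)
for k in range(0,200,20): cv2.putText(a,str(x0+k),(k*3,8),0,.33,(255,255,255));cv2.putText(a,str(y0+k),(0,k*3+4),0,.33,(255,255,255))
for p in u: cv2.circle(a,(int((p[0]-x0)*3),int((p[1]-y0)*3)),3,(255,0,0),1)
cv2.imwrite("pics/z5.png",a)
E
```

```text
11.3
[([388.6, 204.1, 29.5, 66.4], 0.98), ([320.6, 174.2, 26.8, 52.4], 0.67), ([399.5, 123.7, 33.3, 79.5], 0.56), ([203.8, 286.6, 5.2, 6.2], 0.35)]
[[306.8280451  147.63505297]
 [331.30388314 147.63794105]
 [290.70287393 207.95633693]
 [347.38995744 207.97799446]]
```

View pics/z5.png

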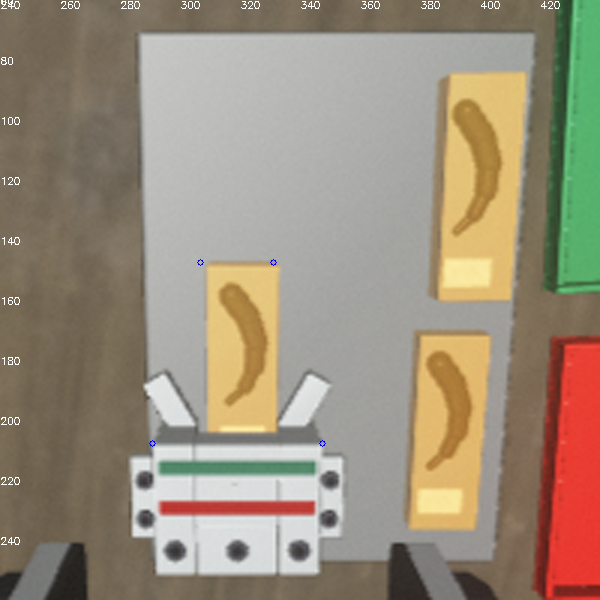

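```bash
python3 - <<'E'
from h import *
O=[180,0,YAW]
robot.line_to(g2w(-.045,.0013,.10),O,velocity=.2)
robot.line_to(g2w(-.045,.0013,.055),O,velocity=.12)
print("down",robot.line_to(g2w(-.045,.0013,.039),O,velocity=.04,f_stop=4),w2g(robot.current_tool_pos()),robot.current_contact_force())
fingers.gripper_to(0.1,30)
print("gap",robot.current_finger_gap()*85,robot.current_contact_force())
print("draw",robot.line_to(g2w(-.110,.0013,.039),O,velocity=.05),w2g(robot.current_tool_pos()),robot.current_contact_force())
robot.line_to(g2w(-.110,.0013,.12),O,velocity=.12)
E=wcam();im=vision.grab_frame("wrist");cv2.imwrite("pics/w6.png",im[:,:,::-1])
im=vision.grab_frame("side")
print(robot.current_finger_gap()*85,robot.current_time_s())
cv2.imwrite("pics/s6.png",cv2.resize(im[110:250,220:380,::-1],None,fx=4,fy=4,interpolation=cv2.INTER_CUBIC))
E
```

```text
down False [-0.04493562  0.00116444  0.03878833] [ 0.51343494  0.17122225 -0.78554035]
gap 25.37532981627864 [-1.96368163  0.06835373  2.19194005]
draw False [-0.11081937  0.00169399  0.03932409] [ 0.0605594  -2.77998504  4.8750307 ]
25.13682617532999 15.95
```

View pics/w6.png

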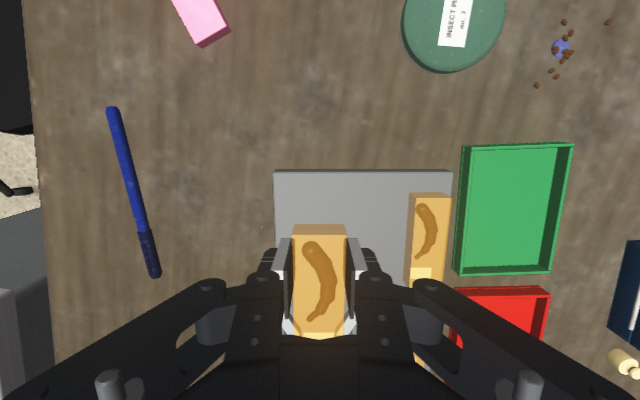

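View pics/s6.png

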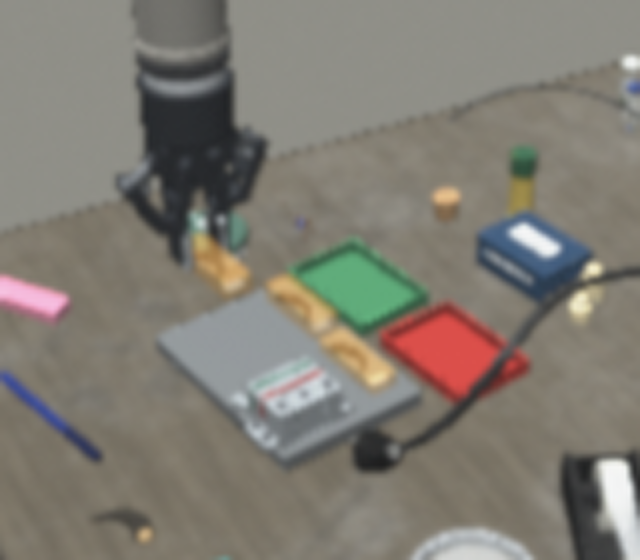

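```bash
python3 - <<'E'
from h import *
O=[180,0,101]
robot.line_to([.5985,.348,.12],O,velocity=.2)
robot.line_to([.5985,.348,.045],O,velocity=.12)
s=robot.line_to([.5985,.348,.021],O,velocity=.03,f_stop=3)
print(s,robot.current_tool_pos(),robot.current_contact_force(),robot.current_finger_gap()*85)
fingers.gripper_to(0.40)
robot.line_to([.5985,.348,.10],O,velocity=.1)
robot.line_to([.59,.26,.22],O,velocity=.25)
E=wcam();im=vision.grab_frame("wrist");cv2.imwrite("pics/w7.png",im[:,:,::-1])
for n in ["scene","side"]: cv2.imwrite(f"pics/{n}7.png",vision.grab_frame(n)[:,:,::-1])
print(robot.current_time_s(),robot.current_contact_force())
E
```

```text
True [0.5981033  0.34782598 0.02244334] [0.2904132  0.44141874 4.59095912] 25.215188022892594
20.4417 [0.0222585  0.27646056 0.00241536]
```

View pics/w7.png

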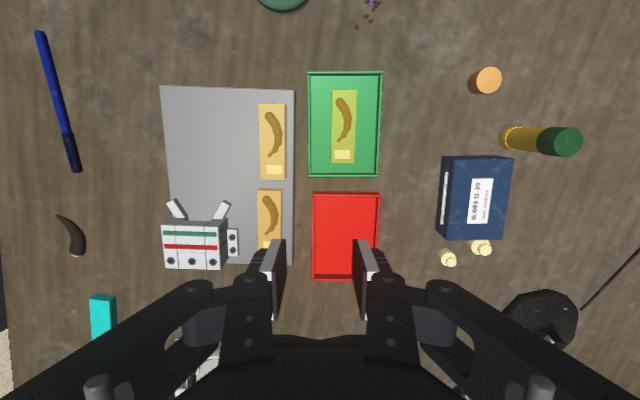

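```bash
python3 - <<'E'
from h import *
E=wcam()
for nm,p in [("bar",(344,126.5)),("w1",(272,142)),("w2",(269.5,220))]:
    print(nm,atz("wrist",p,.019 if nm=="bar" else .036,E)*1000)
workorder.close_job(); print(robot.current_time_s())
E
```

```text
bar [602.14647044 327.62023595  19.        ]
w1 [532.25117545 298.57250906  36.        ]
w2 [542.25985264 215.35329165  36.        ]
the job is handed in; nothing more can be done
the job is handed in; nothing more can be done
```

The bar measured good, so I drew it out of the gauge, laid it flat in the green tray and handed the job in. The robot's clock read 20.4 s just before hand-in.

- **Gauge check:** I pushed the bar in from behind with a 2 N stop. It came to rest about 61.5 mm out of the gauge, past the green-banded step and at the red-banded one. The stop position and a picture from above agreed on this. The heights measured beforehand, about 16 mm, also fit a good bar.
- **Draw and lay:** I gripped the standing-out end at about 25 mm gap and pulled the bar straight out. I released it once it touched the tray floor.
- **Last checks:**
  - The bar lies flat, within about 1 mm of the tray centre.
  - One waiting bar (`w1` in my measurements) is within 1 mm of its earlier position. The other (`w2`) measured about 3 mm off, but its end was partly hidden by a finger in that picture. I never moved near it at bar height, so I take this as measuring error.
  - The tin is only partly in the last picture. Nothing came near it, but I did not measure it again.
- **Not checked:** I did not view the final scene and side pictures. My force readings stayed under about 6 N, but I did not record the peak.

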